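# Tip the tacked guard over, sheet side up, and square it to the stop

### The job

The cage-like machine guard stands upright on the welding bench with its tacked-on sheet-steel side to the robot's left. Push it over to the right with the fingers, never picking it up, so that it lies with the sheet on top, ready for welding the seams, and push it up against the angle-iron stop so that a long side lies snug and square along it. Leave the spray can, the wire brush and the magnet where they are, and finish clear of everything.

Things in the scene. Friction and masses are not known exactly. Their poses are not given: they have to be found in the camera images.
- guard: Machine guard, loose, 0.56 to 0.88 kg: open box cage of grey-primed 10 mm square tube, 130 mm (x) by 80 mm (y) by 180 mm tall (z). A 3 mm bright sheet covers its +y side (outer face 43 mm from the middle); on its +x and -x sides a tube runs along z midway between the corner tubes, flush with them. Starts upright, +y to the robot's left within 0.3 rad. Origin: centre of its underside as it stands.
- guard_mid (a point): Middle of the guard's box, 90 mm up as it stands; axes as the guard's. Pushed high on the sheet (130 mm up or more) the guard tips over its opposite bottom edge with little sliding and past about 30 degrees falls by itself. Lying with the sheet up it is 83 mm high, 180 mm long along its z, its y points up and this point is 40 mm up.
- guard_edge (a point): The middle of the guard's bottom edge opposite the sheet (its right bottom edge at the start), over which it tips; on the bench all through the job.
- fence: The stop: a 560 mm length of 50 x 50 x 5 mm angle iron held fixed on the bench by two red magnet blocks on its far side. Origin: middle of its length, on the bench, in the plane of its upright face that looks to the robot; x points away from the robot, square to that face; y runs along it; the face is 50 mm high. It is turned up to 0.3 rad from the world's axes.
- spray: Bystander: standing blue spray can, 65 mm across, 190 mm tall; origin at the centre of its base.
- brush: Bystander: wooden wire brush lying on its bristles, 250 mm long (its x), 26 mm wide, 30 mm high; origin under its middle.
- magnet: Bystander: red arrow-shaped magnetic welding square lying flat, about 135 mm by 90 mm and 15 mm thick; origin under its middle.
Things that resemble listed ones, but are neither listed nor needed, are in the scene too. What is shaped like the guard but brown is not meant.

How it is judged (in metres and radians):
At the end, for the whole second after the job is handed in: The guard lies still on its open side with the sheet on top (within 0.06 rad of level), a long side against the stop: within 6 mm of it at mid-length, parallel to it within 0.035 rad (2 degrees), its middle no more than 200 mm from the middle of the stop (angle between guard's own y axis and vertical below 0.06 rad and height (world z) of guard_mid below 0.047 m and angle between the z axis of guard and the y axis of fence, either way round below 0.035 rad and x of guard_mid in the frame of fence between -0.071 and -0.055 m and y of guard_mid in the frame of fence between -0.2 and 0.2 m and linear speed of guard below 0.01 m/s); the robot touches nothing.
It fails at once if the guard was lifted off the bench, or tipped over another edge than the one opposite the sheet (that edge rose more than 25 mm) (height (world z) of guard_edge above 0.025 m).
It fails at once if a bystander was moved more than 20 mm or the spray can tipped (distance of any of spray, brush, magnet from where it was at the start of the episode above 0.02 m or angle between spray's own z axis and vertical above 0.3 rad).
It also fails if it takes over 54 s, if anything falls off the work surface, if the arm or the gripper's body presses on something with over 40 N, if the wrist force passes 120 N, or if a joint passes its speed limit or range.

### The arm

A 6-joint arm with a two-finger parallel gripper is mounted at the origin on the work surface. World frame = base frame: x ahead of the robot, y to its left, z up, the work surface at z = 0. Lengths are in mm, angles in rad, forces in N, time in s.
With the tool pointing down it reaches from about 275 to 1000 mm from the base axis. Payload 8.4 kg.
Tool frame: the origin (TCP) lies at the very end of the fingers, on their centre line; the grasp point (between the pads) lies 19 mm behind it; z points along the fingers, y is the direction in which the jaws open and shut (so a half turn about z gives the same grasp; the last joint's range is limited). The gripper opens to 85 mm and grips with 20 to 120 N. Pads are 22 mm wide; open, the fingers measure 114 mm over their backs; the gripper's body (76 mm by 85 mm) begins 54 mm behind the grasp point. The pads swing forward as they close: fully open they stand 13 mm farther back than shut.
Start: joints at [1.135, 0.353, 1.633, -0, 1.155, -0.002], TCP at [262.7, 567.112, 231.281] pointing down, gripper open.
Joint ranges: [-2.63, 2.63], [-0.92, 2.1], [0.06, 2.66], [-1.3, 4.44], [0, 2.69], [-3.02, 3.02]. Speed limits (rad/s): [2.22, 2.22, 2.79, 3.14, 3.14, 3.14].

### API

Orientations are given as [roll, pitch, yaw] about the fixed x, y, z axes, in that order (R = Rz(yaw) Ry(pitch) Rx(roll)).
In Python, from rig import r gives the robot as it stands.
- The arm moves only by the tool move_arm, never from a script. Its argument "increments" is a list of rows, each an object of numbers: "tx", "ty", "tz": the shift along the tool's x, y, z in cm; "rx", "ry", "rz": the turn, a rotation vector about the tool's x, y, z in degrees; "gripper": the gripper's target within -1 to 1 (fully open at 1, half-way at 0, shut at -1). A call has 1 to 12 rows; each row shifts and turns the commanded pose from where the row before left it, along the tool's axes as they then stand; what a row does not reach is not made up. A row lasts 1/10 s, in which the tool goes at most 50 mm and 8.59 degrees, less where a joint would pass 70% of its speed; a pose out of reach is approached as far as the arm can. A call is refused whole if a number of a shift passes 5 or a number of a turn 8.59, either way. A call with a gripper value outside its range is refused whole. The fingers move at their own pace and stop on an object; "squeeze" is the grip in N (left out, the last holds). Time passes only in rows, so rows that do not move let the fingers close. It gives the time, the measured TCP pose, the force and the opening at its end, in the units of the state.
- r.sense(): the state, without advancing time (a new reading comes with each control period).
- r.grab_frame(name): name is "scene" or "top"; returns (picture, depth): 400x640x3 uint8, red, green, blue; 400x640 float32, mm along the optical axis (not along the pixel's ray), 0 where there is no reading.
- r.camera_model(name): a dict with "fx", "fy", "cx", "cy" (pixels), "R" (3x3) and "t" (3): a world point X has camera coordinates R X + t. Camera axes: x right, y down, z forward; pixel columns grow to the right and rows downward; lengths in mm; the calibration is good to about 2 mm. A picture is of the moment at which its call begins. camera_model takes no time and is no camera call.
- r.sign_off(): hands the job in, once; it reports no verdict.
Trained networks look in the newest picture that a camera, given by its name, has taken for a name from the list of things; names that differ only in an ending like _2 or _b are one class to them, and where a whole thing is asked for, a point or a joint stands for the part that bears it (a point fixed in the world has none). Each returns a list of dicts, best first, with "confidence" (0 to 1); they miss things now and then, are a little off and sometimes report something else, mostly with a low value. They report only what shows in the picture. A call takes as long as a camera call. They do not tell look-alikes from the thing itself.
- r.cut_out(query, camera): "mask" (400x640 bool, what is visible of it) and "bbox" ([left, top, right, bottom] in pixels, round what is visible of it).
- r.place_of(query, camera): "location" ([row, column] in pixels: a listed point, or the origin of a listed thing).
The state is a dict: "clock": time; "qpos": joint angles; "qvel": joint speeds; "joint_efforts": joint torques, N m; "eef_pos": TCP position; "tcp_rot": TCP orientation; "contact_force": force on the tool from outside, world axes, zero at the start; "wrist_torque": the same for the moment, N m; "opening": opening from 0.0 (shut) to 1.0 (fully open).
Only numpy, scipy, OpenCV 4.12 (cv2) and the standard library are available. Lean on these libraries where they do the work, as an engineer would, in place of code of your own. Each camera call takes 0.05 s, during which the arm holds its last target. There are 200 camera calls.

## Working session

There is one attempt and no reset: what is moved stays moved. The work goes in short steps, Python scripts to look and compute and a tool call to move; the robot and the scene stay as the last step left them, time stands still between calls to the robot, and variables do not carry over. Pictures are saved under pics/ and viewed, about 8 in all and at most 12, crops included, and the job is handed in when it is done.

Besides the shell and the picture viewer there is one more tool, called as name(argument=value, ...) on one line, values as JSON. move_arm: Moves the arm, as the interface text tells. Its arguments: {"type":"object","properties":{"increments":{"type":"array","items":{"type":"object","properties":{"tx":{"type":"number"},"ty":{"type":"number"},"tz":{"type":"number"},"rx":{"type":"number"},"ry":{"type":"number"},"rz":{"type":"number"},"gripper":{"type":"number"}}}},"squeeze":{"type":"number"}},"required":["increments"]}

```bash
ls; mkdir -p pics; cat > h.py <<'E'
import numpy as np, cv2
from rig import r
def back(cam,row,col,d):
    m=r.camera_model(cam); c=np.array([(col-m['cx'])/m['fx']*d,(row-m['cy'])/m['fy']*d,d])
    return np.array(m['R']).T@(c-np.array(m['t']))
def cloud(cam,D):
    m=r.camera_model(cam); v,u=np.mgrid[:400,:640]
    c=np.stack([(u-m['cx'])/m['fx']*D,(v-m['cy'])/m['fy']*D,D],-1)
    return (c-np.array(m['t']))@np.array(m['R'])
def onplane(cam,row,col,z):
    a=back(cam,row,col,100.);b=back(cam,row,col,1000.); return a+(b-a)*(z-a[2])/(b[2]-a[2])
E
python3 - <<'E'
from h import *
for n in('scene','top'):
    im,D=r.grab_frame(n); np.savez(f'pics/{n}0.npz',im=im,D=D)
    cv2.imwrite(f'pics/{n}0.png',im[...,::-1])
    C=cloud(n,D)
    for q in('guard','fence','spray','brush','magnet'):
        for o in r.cut_out(q,n):
            P=C[o['mask']&(D>0)]
            print(n,q,round(o['confidence'],2),o['bbox'],np.percentile(P,[2,50,98],axis=0).round().tolist() if len(P) else '')
    for q in('guard','guard_mid','guard_edge','fence','spray','brush','magnet'):
        for o in r.place_of(q,n):
            print(n,q,round(o['confidence'],2),np.round(o['location']),onplane(n,*o['location'],90 if q=='guard_mid' else 0).round())
print(r.sense()['clock'],r.sense()['tcp_rot'])
E
```

```text
pics
scene guard 0.75 [321.5, 173.2, 365.1, 249.4] [[398.0, -9.0, -2.0], [578.0, 83.0, 112.0], [618.0, 118.0, 180.0]]
scene fence 0.73 [211.1, 232.8, 393.9, 295.9] [[705.0, -248.0, -1.0], [745.0, 35.0, 10.0], [796.0, 285.0, 57.0]]
scene spray 0.55 [448.1, 204.1, 480.6, 263.2] [[489.0, 419.0, 4.0], [537.0, 451.0, 120.0], [546.0, 481.0, 191.0]]
scene brush 0.81 [175.0, 177.9, 243.4, 203.2] [[513.0, -528.0, -4.0], [561.0, -399.0, 24.0], [578.0, -294.0, 31.0]]
scene magnet 0.8 [219.2, 160.3, 251.0, 179.6] [[357.0, -447.0, 0.0], [409.0, -406.0, 12.0], [468.0, -366.0, 18.0]]
scene guard 0.91 [177. 309.] [ 330. -136.    0.]
scene guard 0.82 [197. 372.] [347. 111.   0.]
scene guard 0.62 [231. 342.] [550.  79.   0.]
scene guard_mid 0.77 [211. 342.] [557.  77.  90.]
scene guard_mid 0.71 [156. 309.] [ 331. -134.   90.]
scene guard_mid 0.69 [179. 375.] [363. 120.  90.]
scene guard_edge 0.91 [178. 317.] [ 325. -107.    0.]
scene guard_edge 0.86 [192. 366.] [330.  83.   0.]
scene guard_edge 0.73 [228. 329.] [555.  34.   0.]
scene fence 0.87 [260. 297.] [722.  -1.   0.]
scene spray 0.71 [258. 460.]
[... 1118 characters left out ...]
8 [210. 301.] [551.  70.   0.]
top guard 0.72 [281. 282.] [353. 121.   0.]
top guard 0.58 [293. 374.] [ 319. -131.    0.]
top guard_mid 0.97 [280. 282.] [356. 114.  90.]
top guard_mid 0.72 [296. 384.] [ 315. -146.   90.]
top guard_mid 0.63 [205. 300.] [549.  67.  90.]
top guard_edge 0.89 [214. 319.] [538.  19.   0.]
top guard_edge 0.77 [291. 370.] [ 325. -118.    0.]
top guard_edge 0.76 [283. 293.] [347.  91.   0.]
top fence 0.75 [150. 325.] [728.  -1.   0.]
top spray 0.68 [224. 167.] [513. 450.   0.]
top brush 0.91 [207. 476.] [ 556. -424.    0.]
top magnet 0.62 [211. 306.] [548.  56.   0.]
top magnet 0.57 [257. 476.] [ 416. -416.    0.]
1.3 [-3.14156893e+00  1.60019849e-06  2.70780455e+00]
```

```bash
python3 - <<'E'
import cv2,numpy as np
a=cv2.imread('pics/top0.png');b=cv2.imread('pics/scene0.png')
c=cv2.resize(a[100:350,110:540],(800,465));d=cv2.resize(b[110:310,160:504],(800,465))
cv2.imwrite('pics/a.png',c);cv2.imwrite('pics/b.png',d)
E
```

```text
(no output)
```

View pics/a.png

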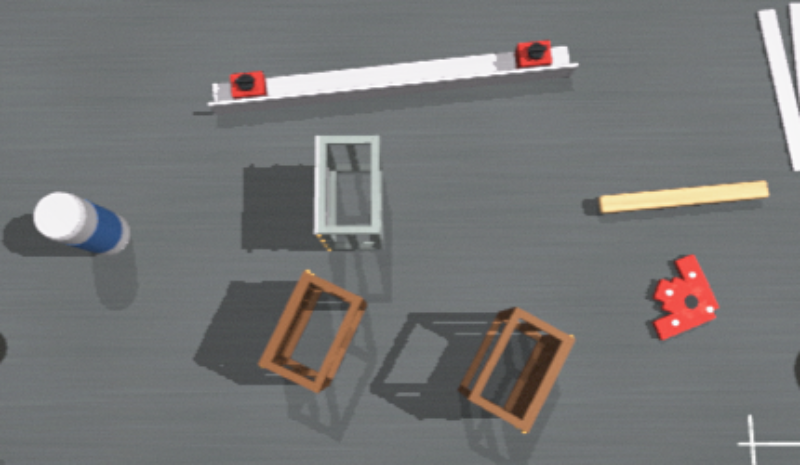

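View pics/b.png

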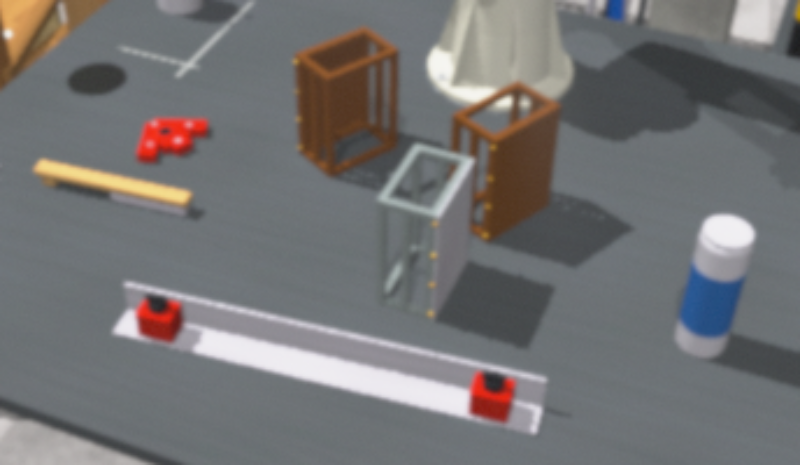

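Three cage shapes show in the overhead crop: grey at (347,190), brown at (313,330) and brown at (517,370). The listed guard is grey, so it is the one at (347,190), top-image pixel about (300,205). Its bright sheet is on the left (+y). The scene crop confirms this: grey cage at (427,230) with the sheet facing the spray can. The fence lies beyond it, with the red magnet blocks on its far side.

```bash
cat >> h.py <<'E'
def rect(P):
    (c,s,a)=cv2.minAreaRect(P[:,:2].astype(np.float32)); return np.round(c,1),np.round(s,1),round(a,2)
def fence(C):
    m=(C[...,0]>650)&(C[...,0]<850)&(abs(C[...,1])<300)&(C[...,2]>40)&(C[...,2]<54)
    return C[m]
E
python3 - <<'E'
from h import *
for n in('top','scene'):
    z=np.load(f'pics/{n}0.npz');D=z['D'];C=cloud(n,D);C[D<=0]=0
    m=(C[...,0]>460)&(C[...,0]<640)&(C[...,1]>-20)&(C[...,1]<140)
    P=C[m&(C[...,2]>165)&(C[...,2]<190)]; print(n,len(P),P[:,2].mean(),rect(P))
    for lo,hi in((160,190),):
        print('centre',np.percentile(P,[1,99],axis=0).round(1).tolist())
    F=fence(C); v=cv2.fitLine(F[:,:2].astype(np.float32),cv2.DIST_HUBER,0,.01,.01).ravel()
    print('fence',len(F),v.round(3),rect(F))
    # near-face: min x per y bin
    for y in range(-260,280,60):
        q=F[abs(F[:,1]-y)<15]; 
        if len(q): print(y,np.percentile(q[:,0],[5,50,95]).round(1),end=' ')
    print()
E
```

```text
top 765 178.7782952429161 (array([547.6,  71.6]), array([132.3,  81. ]), 0.09)
centre [[484.0, 31.3, 169.1], [613.3, 111.9, 183.3]]
fence 844 [ 1.01000e-01 -9.95000e-01  7.28886e+02  1.19080e+01] (array([748.4,  13.1]), array([ 50.2, 558.5]), 5.8)
-260 [752.5 753.9 757.5] -200 [747.4 763.1 792.3] -140 [738.9 742.  747. ] -80 [733.4 735.7 738.9] -20 [726.9 729.9 734.1] 40 [721.1 724.1 728.2] 100 [715.5 718.1 720.7] 160 [708.6 711.5 715.1] 220 [704.5 721.4 749. ] 
scene 504 175.85025920829884 (array([552. ,  75.6]), array([ 86.6, 137.3]), 89.45)
centre [[485.3, 34.1, 165.7], [618.0, 118.3, 182.7]]
fence 805 [ 9.90000e-02 -9.95000e-01  7.30326e+02  3.49710e+01] (array([750.9,  18.5]), array([ 57.6, 557.9]), 5.47)
-260 [753.6 757.3 761.2] -200 [748.6 784.8 797.4] -140 [741.7 746.1 750.1] -80 [735.6 740.6 745. ] -20 [730.1 734.9 737.7] 40 [723.2 728.2 732.7] 100 [716.8 721.3 725.7] 160 [711.3 716.  720.5] 220 [706.3 735.1 753.6]
```

move_arm(increments=[{"rz":-8.27,"gripper":-1},{"rz":-8.27,"gripper":-1},{"rz":-8.27,"gripper":-1},{"gripper":-1}])

```text
invalid input
```

move_arm(increments=[{"tx":-2.4,"ty":-3},{"tx":-2.4,"ty":-3},{"tx":-2.4,"ty":-3},{"tx":-2.4,"ty":-3},{"tx":-2.4,"ty":-3},{"tx":-2.4,"ty":-3},{"tx":-2.4,"ty":-3},{"tx":-2.4,"ty":-3},{"tx":-2.4,"ty":-3},{"tx":-2.4,"ty":-3},{"tx":-2.4,"ty":-3},{}])

```text
invalid input
```

move_arm(increments=[{"tx":0,"ty":0,"tz":0,"rx":0,"ry":0,"rz":-8.2,"gripper":-1},{"tx":0,"ty":0,"tz":0,"rx":0,"ry":0,"rz":-8.2,"gripper":-1},{"tx":0,"ty":0,"tz":0,"rx":0,"ry":0,"rz":-8.2,"gripper":-1},{"tx":0,"ty":0,"tz":0,"rx":0,"ry":0,"rz":0,"gripper":-1}], squeeze=40)

```text
clock: 1.7
eef_pos: [262.7, 567.1, 231.3]
tcp_rot: [-3.142, -0.0, 3.139]
contact_force: [0.4, 0.2, -0.9]
opening: 0.329
```

move_arm(increments=[{"tx":-2.4,"ty":-3,"tz":0,"rx":0,"ry":0,"rz":0,"gripper":-1},{"tx":-2.4,"ty":-3,"tz":0,"rx":0,"ry":0,"rz":0,"gripper":-1},{"tx":-2.4,"ty":-3,"tz":0,"rx":0,"ry":0,"rz":0,"gripper":-1},{"tx":-2.4,"ty":-3,"tz":0,"rx":0,"ry":0,"rz":0,"gripper":-1},{"tx":-2.4,"ty":-3,"tz":0,"rx":0,"ry":0,"rz":0,"gripper":-1},{"tx":-2.4,"ty":-3,"tz":0,"rx":0,"ry":0,"rz":0,"gripper":-1},{"tx":-2.4,"ty":-3,"tz":0,"rx":0,"ry":0,"rz":0,"gripper":-1},{"tx":-2.4,"ty":-3,"tz":0,"rx":0,"ry":0,"rz":0,"gripper":-1},{"tx":-2.4,"ty":-3,"tz":0,"rx":0,"ry":0,"rz":0,"gripper":-1},{"tx":-2.4,"ty":-3,"tz":0,"rx":0,"ry":0,"rz":0,"gripper":-1},{"tx":-2.4,"ty":-3,"tz":0,"rx":0,"ry":0,"rz":0,"gripper":-1},{"tx":0,"ty":0,"tz":0,"rx":0,"ry":0,"rz":0,"gripper":-1}], squeeze=40)

```text
clock: 2.9
eef_pos: [527.7, 232.8, 231.4]
tcp_rot: [-3.141, 0.001, 3.129]
contact_force: [0.8, 0.5, 0.8]
opening: 0.001
```

move_arm(increments=[{"tx":-1,"ty":-2,"tz":2,"rx":0,"ry":0,"rz":0,"gripper":-1},{"tx":-1,"ty":-2,"tz":2,"rx":0,"ry":0,"rz":0,"gripper":-1},{"tx":0,"ty":-2,"tz":2,"rx":0,"ry":0,"rz":0,"gripper":-1},{"tx":0,"ty":-1,"tz":2,"rx":0,"ry":0,"rz":0,"gripper":-1},{"tx":0,"ty":0,"tz":0,"rx":0,"ry":0,"rz":0,"gripper":-1},{"tx":0,"ty":-1,"tz":0,"rx":0,"ry":0,"rz":0,"gripper":-1},{"tx":0,"ty":-1,"tz":0,"rx":0,"ry":0,"rz":0,"gripper":-1},{"tx":0,"ty":0,"tz":0,"rx":0,"ry":0,"rz":0,"gripper":-1}], squeeze=40)

```text
clock: 3.7
eef_pos: [545.3, 145.3, 152.4]
tcp_rot: [3.141, 0.002, 3.136]
contact_force: [0.2, 0.1, 0.5]
opening: 0.0
```

move_arm(increments=[{"tx":0,"ty":-1,"tz":0,"rx":0,"ry":0,"rz":0,"gripper":-1},{"tx":0,"ty":-1,"tz":0,"rx":0,"ry":0,"rz":0,"gripper":-1},{"tx":0,"ty":-1,"tz":0,"rx":0,"ry":0,"rz":0,"gripper":-1},{"tx":0,"ty":-1,"tz":0,"rx":0,"ry":0,"rz":0,"gripper":-1},{"tx":0,"ty":-1,"tz":0,"rx":0,"ry":0,"rz":0,"gripper":-1},{"tx":0,"ty":-1,"tz":0,"rx":0,"ry":0,"rz":0,"gripper":-1},{"tx":0,"ty":0,"tz":0,"rx":0,"ry":0,"rz":0,"gripper":-1}], squeeze=40)

```text
clock: 4.4
eef_pos: [545.7, 84.6, 152.6]
tcp_rot: [3.141, 0.003, 3.136]
contact_force: [0.4, 2.9, 9.6]
opening: -0.007
```

```bash
python3 - <<'E'
from h import *
im,D=r.grab_frame('scene')
cv2.imwrite('pics/c.png',cv2.resize(im[110:310,220:500,::-1],(800,571)))
print(r.sense()['contact_force'])
E
```

```text
[-0.10858454  2.88977511 11.02417581]
```

View pics/c.png

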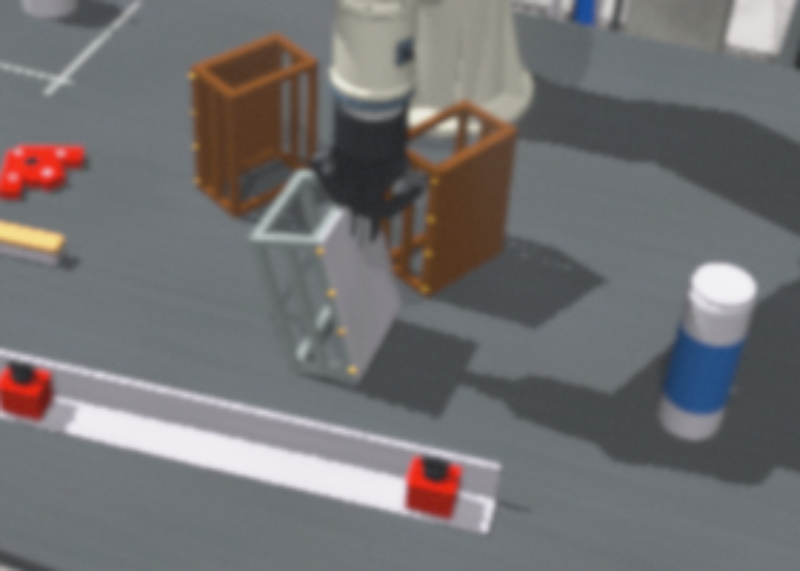

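The guard is tipping about 20° the right way. The 10 N upward force suggests its top edge is touching the gripper knuckles, so I'll raise the tool before pushing further.

move_arm(increments=[{"tx":0,"ty":0,"tz":-0.6,"rx":0,"ry":0,"rz":0,"gripper":-1},{"tx":0,"ty":0,"tz":-0.6,"rx":0,"ry":0,"rz":0,"gripper":-1},{"tx":0,"ty":0,"tz":-0.6,"rx":0,"ry":0,"rz":0,"gripper":-1},{"tx":0,"ty":0,"tz":-0.6,"rx":0,"ry":0,"rz":0,"gripper":-1},{"tx":0,"ty":0,"tz":0,"rx":0,"ry":0,"rz":0,"gripper":-1}], squeeze=40)

```text
clock: 4.95
eef_pos: [545.0, 86.0, 176.2]
tcp_rot: [3.141, 0.001, 3.137]
contact_force: [0.6, 1.4, 1.8]
opening: -0.001
```

move_arm(increments=[{"tx":0,"ty":-1,"tz":0,"rx":0,"ry":0,"rz":0,"gripper":-1},{"tx":0,"ty":-1,"tz":0,"rx":0,"ry":0,"rz":0,"gripper":-1},{"tx":0,"ty":-1,"tz":0,"rx":0,"ry":0,"rz":0,"gripper":-1},{"tx":0,"ty":-1,"tz":0,"rx":0,"ry":0,"rz":0,"gripper":-1},{"tx":0,"ty":-1,"tz":0,"rx":0,"ry":0,"rz":0,"gripper":-1},{"tx":0,"ty":-1,"tz":0,"rx":0,"ry":0,"rz":0,"gripper":-1},{"tx":0,"ty":-1,"tz":0,"rx":0,"ry":0,"rz":0,"gripper":-1},{"tx":0,"ty":0,"tz":0,"rx":0,"ry":0,"rz":0,"gripper":-1},{"tx":0,"ty":0,"tz":0,"rx":0,"ry":0,"rz":0,"gripper":-1}], squeeze=40)

```text
clock: 5.85
eef_pos: [544.2, 15.6, 175.3]
tcp_rot: [3.141, -0.0, 3.136]
contact_force: [-0.1, 0.2, 0.8]
opening: -0.001
```

```bash
python3 - <<'E'
from h import *
im,D=r.grab_frame('scene')
cv2.imwrite('pics/d.png',cv2.resize(im[110:310,220:500,::-1],(800,571)))
C=cloud('scene',D);C[D<=0]=0
m=(C[...,0]>440)&(C[...,0]<650)&(C[...,1]>-190)&(C[...,1]<100)&(C[...,2]>72)&(C[...,2]<92)
print(m.sum(),rect(C[m]),C[m].mean(0))
E
```

```text
593 (array([548.9, -31.1]), array([189.4, 140.3]), 88.88) [566.55588274  18.01532702  83.35917802]
```

View pics/d.png

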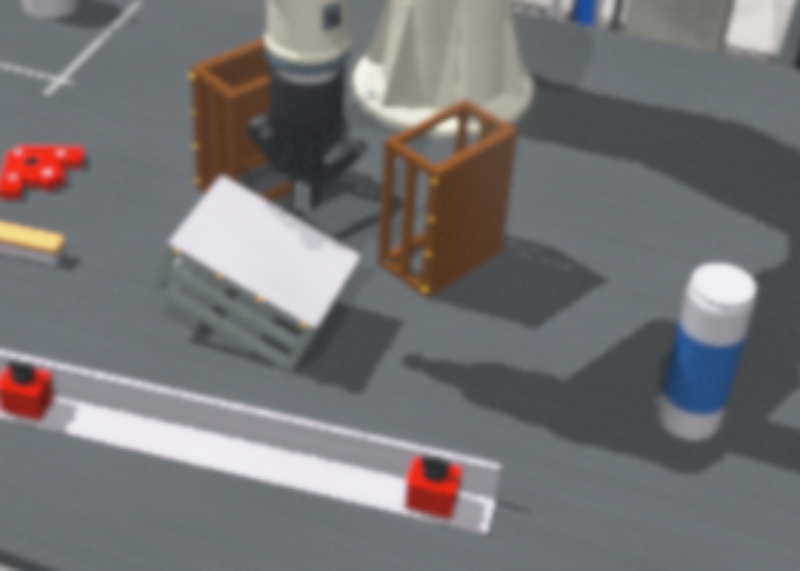

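It was caught mid-fall, going the right way. I'll rise, turn to the fence angle and open the fingers.

move_arm(increments=[{"tx":0,"ty":0,"tz":-3,"rx":0,"ry":0,"rz":-5.7,"gripper":1},{"tx":0,"ty":0,"tz":-3,"rx":0,"ry":0,"rz":0,"gripper":1},{"tx":1.3,"ty":-1,"tz":0,"rx":0,"ry":0,"rz":0,"gripper":1},{"tx":2,"ty":-1,"tz":0,"rx":0,"ry":0,"rz":0,"gripper":1},{"tx":2,"ty":-1,"tz":0,"rx":0,"ry":0,"rz":0,"gripper":1},{"tx":2,"ty":-1,"tz":0,"rx":0,"ry":0,"rz":0,"gripper":1},{"tx":2,"ty":-1,"tz":0,"rx":0,"ry":0,"rz":0,"gripper":1},{"tx":2,"ty":-1,"tz":0,"rx":0,"ry":0,"rz":0,"gripper":1},{"tx":0,"ty":0,"tz":0,"rx":0,"ry":0,"rz":0,"gripper":1}], squeeze=40)

```text
clock: 6.8
eef_pos: [434.9, -55.2, 234.7]
tcp_rot: [3.142, -0.002, -3.047]
contact_force: [0.3, 0.3, -0.1]
opening: 1.003
```

```bash
cat >> h.py <<'E'
def guard():
    for n in('top','scene'):
        im,D=r.grab_frame(n); C=cloud(n,D); C[D<=0]=0
        m=(C[...,0]>440)&(C[...,0]<760)&(C[...,1]>-230)&(C[...,1]<120)&(C[...,2]>72)&(C[...,2]<92)
        m=cv2.morphologyEx(m.astype(np.uint8),cv2.MORPH_OPEN,np.ones((3,3),np.uint8))
        k,l,s,_=cv2.connectedComponentsWithStats(m); m=l==1+s[1:,4].argmax()
        print(n,m.sum(),rect(C[m]),C[m].mean(0).round(1))
        cv2.imwrite('pics/%s_%.1f.png'%(n,r.sense()['clock']),cv2.resize(im[100:330,200:480,::-1],(730,600)))
        p=C[(C[...,2]>100)&(C[...,2]<190)&(abs(C[...,1])<230)&(C[...,0]<700)&(C[...,0]>200)]
E
python3 - <<'E'
from h import *
guard(); print(r.sense()['eef_pos'])
# brown extents from first picture
z=np.load('pics/top0.npz');C=cloud('top',z['D'])
for a,b in((-230,-50),(40,200)):
    P=C[(C[...,0]>230)&(C[...,0]<440)&(C[...,1]>a)&(C[...,1]<b)&(C[...,2]>165)&(C[...,2]<190)]
    print(cv2.boxPoints(cv2.minAreaRect(P[:,:2].astype(np.float32))).round().tolist())
E
ls pics
```

```text
top 400 (array([598.8, -88. ]), array([136. ,  29.1]), 89.88) [601.7 -99.4  82.5]
scene 1609 (array([549.9, -61.8]), array([139.7, 182.9]), 0.12) [555.  -58.6  80.5]
[437.375783   -54.5274344  235.24976495]
[[233.0, -151.0], [351.0, -217.0], [392.0, -143.0], [275.0, -78.0]]
[[281.0, 109.0], [403.0, 51.0], [439.0, 126.0], [317.0, 184.0]]
a.png
b.png
c.png
d.png
scene0.npz
scene0.png
scene_6.9.png
top0.npz
top0.png
top_6.8.png
```

move_arm(increments=[{"tx":0.3,"ty":-0.7,"tz":2,"rx":0,"ry":0,"rz":-0.3,"gripper":1},{"tx":0,"ty":0,"tz":4,"rx":0,"ry":0,"rz":0,"gripper":1},{"tx":0,"ty":0,"tz":4,"rx":0,"ry":0,"rz":0,"gripper":1},{"tx":0,"ty":0,"tz":4,"rx":0,"ry":0,"rz":0,"gripper":1},{"tx":0,"ty":0,"tz":4,"rx":0,"ry":0,"rz":0,"gripper":1},{"tx":0,"ty":0,"tz":2,"rx":0,"ry":0,"rz":0,"gripper":1},{"tx":0,"ty":0,"tz":1.3,"rx":0,"ry":0,"rz":0,"gripper":1},{"tx":0,"ty":0,"tz":0,"rx":0,"ry":0,"rz":0,"gripper":1}], squeeze=40)

```text
clock: 7.7
eef_pos: [434.6, -61.2, 20.4]
tcp_rot: [3.141, -0.003, -3.041]
contact_force: [0.4, 0.6, 0.7]
opening: 0.999
```

move_arm(increments=[{"tx":-1,"ty":0,"tz":0,"rx":0,"ry":0,"rz":0,"gripper":1},{"tx":-1,"ty":0,"tz":0,"rx":0,"ry":0,"rz":0,"gripper":1},{"tx":-1,"ty":0,"tz":0,"rx":0,"ry":0,"rz":0,"gripper":1},{"tx":-1,"ty":0,"tz":0,"rx":0,"ry":0,"rz":0,"gripper":1},{"tx":-1,"ty":0,"tz":0,"rx":0,"ry":0,"rz":0,"gripper":1},{"tx":-1,"ty":0,"tz":0,"rx":0,"ry":0,"rz":0,"gripper":1}], squeeze=40)

```text
clock: 8.3
eef_pos: [495.5, -55.8, 22.4]
tcp_rot: [3.142, -0.0, -3.041]
contact_force: [-3.2, -0.8, 0.1]
opening: 1.0
```

```bash
python3 - <<'E'
from h import *
guard(); s=r.sense();print(s['eef_pos'],s['contact_force'],s['clock'])
E
ls pics
```

```text
top 1038 (array([575.3, -59.7]), array([131.2, 180. ]), 5.15) [608.3 -46.2  82.4]
scene 1728 (array([567.2, -55.2]), array([161.8, 182.4]), 5.83) [579.2 -50.8  80.9]
[497.07114766 -55.84330636  22.5680564 ] [ 0.74401257  0.73626912 -0.4924149 ] 8.4
a.png
b.png
c.png
d.png
scene0.npz
scene0.png
scene_6.9.png
scene_8.4.png
top0.npz
top0.png
top_6.8.png
top_8.3.png
```

move_arm(increments=[{"tx":-1,"ty":0,"tz":0,"rx":0,"ry":0,"rz":0,"gripper":1},{"tx":-1,"ty":0,"tz":0,"rx":0,"ry":0,"rz":0,"gripper":1},{"tx":-1,"ty":0,"tz":0,"rx":0,"ry":0,"rz":0,"gripper":1},{"tx":-1,"ty":0,"tz":0,"rx":0,"ry":0,"rz":0,"gripper":1},{"tx":-1,"ty":0,"tz":0,"rx":0,"ry":0,"rz":0,"gripper":1},{"tx":-1,"ty":0,"tz":0,"rx":0,"ry":0,"rz":0,"gripper":1},{"tx":-1,"ty":0,"tz":0,"rx":0,"ry":0,"rz":0,"gripper":1},{"tx":-0.5,"ty":0,"tz":0,"rx":0,"ry":0,"rz":0,"gripper":1},{"tx":0,"ty":0,"tz":0,"rx":0,"ry":0,"rz":0,"gripper":1}], squeeze=40)

```text
clock: 9.3
eef_pos: [570.8, -48.3, 22.5]
tcp_rot: [-3.141, 0.002, -3.041]
contact_force: [0.7, 0.4, -0.3]
opening: 1.004
```

move_arm(increments=[{"tx":-0.2,"ty":0,"tz":0,"rx":0,"ry":0,"rz":0,"gripper":1},{"tx":-0.2,"ty":0,"tz":0,"rx":0,"ry":0,"rz":0,"gripper":1},{"tx":-0.2,"ty":0,"tz":0,"rx":0,"ry":0,"rz":0,"gripper":1},{"tx":-0.2,"ty":0,"tz":0,"rx":0,"ry":0,"rz":0,"gripper":1},{"tx":0,"ty":0,"tz":0,"rx":0,"ry":0,"rz":0,"gripper":1}], squeeze=40)

```text
clock: 9.8
eef_pos: [577.7, -47.5, 22.3]
tcp_rot: [-3.142, 0.0, -3.041]
contact_force: [-0.8, -0.6, -0.6]
opening: 1.002
```

```bash
python3 - <<'E'
from h import *
guard(); s=r.sense();print(s['eef_pos'],s['contact_force'],s['wrist_torque'],s['clock'])
E
```

```text
top 250 (array([658.2,  31.8]), array([ 24.5, 113.3]), 89.81) [668.4  31.3  82.2]
scene 1941 (array([645.8, -47.1]), array([161.7, 182.1]), 5.23) [658.5 -42.9  81. ]
[577.74395155 -47.54587168  22.32877319] [-0.732614   -1.6373868  -0.26452033] [ 0.00188281  0.07894631 -0.05588133] 9.9
```

Not touching yet; continuing in 2 mm steps.

move_arm(increments=[{"tx":-0.2,"ty":0,"tz":0,"rx":0,"ry":0,"rz":0,"gripper":1},{"tx":-0.2,"ty":0,"tz":0,"rx":0,"ry":0,"rz":0,"gripper":1},{"tx":-0.2,"ty":0,"tz":0,"rx":0,"ry":0,"rz":0,"gripper":1},{"tx":-0.2,"ty":0,"tz":0,"rx":0,"ry":0,"rz":0,"gripper":1}], squeeze=40)

```text
clock: 10.3
eef_pos: [585.5, -46.7, 22.3]
tcp_rot: [3.142, -0.0, -3.041]
contact_force: [-1.6, -0.3, 0.5]
opening: 1.002
```

move_arm(increments=[{"tx":-0.2,"ty":0,"tz":0,"rx":0,"ry":0,"rz":0,"gripper":1},{"tx":-0.1,"ty":0,"tz":0,"rx":0,"ry":0,"rz":0,"gripper":1}], squeeze=40)

```text
clock: 10.5
eef_pos: [587.8, -46.4, 22.1]
tcp_rot: [3.141, -0.001, -3.041]
contact_force: [-7.0, -0.1, 2.0]
opening: 0.995
```

move_arm(increments=[{"tx":-0.1,"ty":0,"tz":0,"rx":0,"ry":0,"rz":0,"gripper":1},{"tx":0,"ty":0,"tz":0,"rx":0,"ry":0,"rz":0,"gripper":1}], squeeze=40)

```text
clock: 10.7
eef_pos: [587.7, -46.2, 21.8]
tcp_rot: [3.141, -0.003, -3.041]
contact_force: [-7.3, -0.5, 1.5]
opening: 1.004
```

move_arm(increments=[{"tx":-0.1,"ty":0,"tz":0,"rx":0,"ry":0,"rz":0,"gripper":1},{"tx":0,"ty":0,"tz":0,"rx":0,"ry":0,"rz":0,"gripper":1}], squeeze=40)

```text
clock: 10.9
eef_pos: [587.6, -46.1, 21.5]
tcp_rot: [3.141, -0.005, -3.041]
contact_force: [-10.8, -0.7, 2.1]
opening: 0.999
```

The TCP has stalled and the force is rising, so the guard is against the stop. Backing off and rising clear.

move_arm(increments=[{"tx":0.3,"ty":0,"tz":0,"rx":0,"ry":0,"rz":0,"gripper":1},{"tx":1,"ty":0,"tz":0,"rx":0,"ry":0,"rz":0,"gripper":1},{"tx":3,"ty":0,"tz":0,"rx":0,"ry":0,"rz":0,"gripper":1},{"tx":4,"ty":0,"tz":0,"rx":0,"ry":0,"rz":0,"gripper":1},{"tx":2,"ty":0,"tz":-2,"rx":0,"ry":0,"rz":0,"gripper":1},{"tx":0,"ty":0,"tz":-4,"rx":0,"ry":0,"rz":0,"gripper":1},{"tx":0,"ty":0,"tz":-4,"rx":0,"ry":0,"rz":0,"gripper":1},{"tx":0,"ty":0,"tz":-4,"rx":0,"ry":0,"rz":0,"gripper":1},{"tx":0,"ty":0,"tz":-4,"rx":0,"ry":0,"rz":0,"gripper":1},{"tx":0,"ty":0,"tz":-4,"rx":0,"ry":0,"rz":0,"gripper":1},{"tx":0,"ty":0,"tz":-4,"rx":0,"ry":0,"rz":0,"gripper":1},{"tx":0,"ty":0,"tz":0,"rx":0,"ry":0,"rz":0,"gripper":1}], squeeze=40)

```text
clock: 12.1
eef_pos: [490.9, -56.9, 288.1]
tcp_rot: [-3.139, 0.011, -3.041]
contact_force: [-0.2, 0.6, 0.4]
opening: 1.003
```

move_arm(increments=[{"tx":3,"ty":0,"tz":-3,"rx":0,"ry":0,"rz":0,"gripper":1},{"tx":3,"ty":0,"tz":-3,"rx":0,"ry":0,"rz":0,"gripper":1},{"tx":3,"ty":0,"tz":0,"rx":0,"ry":0,"rz":0,"gripper":1},{"tx":0,"ty":0,"tz":0,"rx":0,"ry":0,"rz":0,"gripper":1}], squeeze=40)

```text
clock: 12.5
eef_pos: [395.8, -65.7, 342.5]
tcp_rot: [-3.141, 0.001, -3.042]
contact_force: [-0.1, -0.8, -0.6]
opening: 0.996
```

```bash
python3 - <<'E'
from h import *
im,D=r.grab_frame('top'); C=cloud('top',D); C[D<=0]=0
m=(C[...,0]>560)&(C[...,0]<760)&(C[...,1]>-170)&(C[...,1]<90)&(C[...,2]>68)&(C[...,2]<95)
P=C[m]; print('guard',len(P),rect(P),np.linalg.lstsq(np.c_[P[:,:2],np.ones(len(P))],P[:,2],rcond=None)[0])
C0=cloud('top',np.load('pics/top0.npz')['D']); F=fence(C0); F=F[(F[:,1]>-140)&(F[:,1]<70)]
# fence upright centreline x=a+b*y (top edge 5 thick)
print('fence',np.polyfit(F[:,1],F[:,0],1))
for y in range(-130,50,20):
    q=P[abs(P[:,1]-y)<8]; print(y,np.percentile(q[:,0],[2,98]).round(1) if len(q) else '',end=' ')
for q in('spray','brush','magnet'):
    o=max(r.cut_out(q,'top'),key=lambda o:o['confidence']); print(q,o['bbox'])
cv2.imwrite('pics/e.png',cv2.resize(im[100:350,110:540,::-1],(800,465)))
s=r.sense();print(s['eef_pos'],s['contact_force'],s['clock'])
E
```

```text
guard 3173 (array([667. , -50.2]), array([137.2, 180.5]), 5.78) [4.09424952e-03 8.22064617e-04 7.95154063e+01]
fence [-1.00097783e-01  7.28107596e+02]
-130 [608.9 735.2] -110 [607.5 735.2] -90 [606.4 732.8] -70 [603.7 732.3] -50 [601.5 728.3] -30 [599. 727.] -10 [597.9 725.2] 10 [596.3 722.7] 30 [593.9 721.4] spray [127.6, 200.3, 182.8, 235.1]
brush [431.6, 196.4, 521.9, 213.7]
magnet [460.9, 234.3, 496.6, 282.2]
[398.86201253 -65.52612569 341.79176446] [ 0.90533277 -0.15766776  0.66433112] 12.7
```

View pics/e.png

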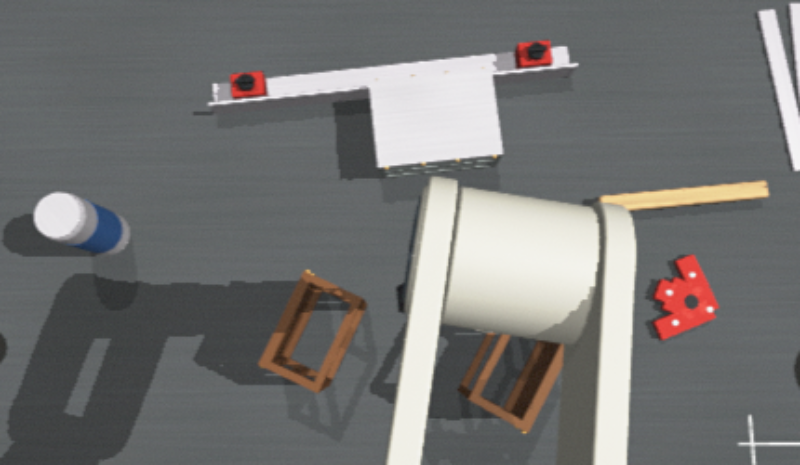

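The overhead crop shows the guard at (435,115), lying with the sheet up and its long side along the fence. Its centre is about 64 mm from the fence face, where 65 mm is ideal. The angles are 5.78° for the guard and 5.72° for the fence, and the sheet is level. The bystanders have not moved, and the arm is clear.

```bash
python3 -c "
from rig import r
print(r.sign_off())"
```

```text
the job is handed in; nothing more can be done
None
```

The grey guard is lying flat with its sheet on top and a long side snug against the stop. I tipped it over to the right with shut fingers high on the sheet. I then pushed it square onto the stop with open fingers at the fence's angle, until the tool stalled at about 11 N. The job was handed in at about 12.7 s; sign-off reports no verdict.

Last checks, from the overhead camera:
- **Angle:** the guard is parallel to the stop within about 0.1° (5.78° against 5.72°; the limit is 2°).
- **Distance:** its middle is about 64 mm from the stop face, where 65 mm is exact contact; the calibration is good to about 2 mm. Along the stop it is about 65 mm from the middle, by a rough estimate, well inside the 200 mm allowed.
- **Level:** the sheet slopes by about 0.004 rad and sits at the expected lying height.
- **Bystanders:** the spray can, wire brush and magnet are where they started, to within a few pixels of detection noise. The arm is well clear and touching nothing.

- **Contact while tipping:** with the fingers at 152 mm, the tool showed about 10 N upward, probably the guard's top edge against the gripper's knuckles. I raised the tool 24 mm and carried on without trouble.
- **Reading that disagreed:** the final outline fit gave the guard's width as 137 mm instead of 130 mm. Slices across it gave about 127 mm, so I put the difference down to noise at the edges.

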